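# Shut the bench away from powder

### The arm

A 6-joint arm with a two-finger parallel gripper is mounted at the origin on a cart in front of the work surface, level with it; the furniture and walls round the work are solid. World frame = base frame: x ahead of the robot, y to its left, z up, the work surface at z = 0. Lengths are in m, angles in rad, forces in N, time in s.
With the tool pointing down it reaches from about 0.375 to 0.975 m from the base axis. Payload 3.8 kg.
Tool frame: the origin (TCP) lies on the centre line of the jaws, within the pads' length; the fingertips stand 8 mm ahead of it and the grasp point (between the pads) lies 11 mm behind it; z points along the fingers, y is the direction in which the jaws open and shut (so a half turn about z gives the same grasp; the last joint's range is limited). The gripper opens to 85 mm and grips with 20 to 120 N. Pads are 22 mm wide; open, the fingers measure 114 mm over their backs; the gripper's body (76 mm by 85 mm) begins 54 mm behind the grasp point. The pads swing forward as they close: fully open they stand 13 mm farther back than shut.
Start: joints at [1.197, 0.264, 1.604, -0, 1.274, -0.037], TCP at [0.223, 0.637, 0.217] pointing down, gripper open.
Joint ranges: [-2.63, 2.63], [-0.94, 2.18], [0.31, 2.57], [-1.31, 4.45], [0, 2.66], [-2.55, 2.55]. Speed limits (rad/s): [2.57, 2.57, 3.14, 3.14, 3.14, 3.14].

### API

Orientations are given as a rotation vector (axis times angle).
In Python, from workcell import * gives the robot as it stands.
- The arm moves only by the tool play_rows, never from a script. Its arguments are lists of equal length, an entry for each row: "slide": the shift along the tool's x, y, z in cm, a list of three; "delta_rot": the turn, a rotation vector about the tool's x, y, z in rad, a list of three. In form: {"slide": [[x, y, z], ...], "delta_rot": [[wx, wy, wz], ...]}. A call has 1 to 12 rows; each row is the pose to reach, as a shift and turn from the pose measured when the call began, along the tool's axes at that moment; what a row does not reach only later rows make up. A row lasts 1/12 s, in which the tool goes at most 41.7 mm and 7.16 degrees, less where a joint would pass 70% of its speed; a pose out of reach is approached as far as the arm can. A call with a gripper value outside its range is refused whole. "hand" is the opening, from 0 (shut) to 1 (fully open), set as the call begins (left out, the last holds). The fingers move at their own pace and stop on an object; "force" is the grip in N (left out, the last holds). Time passes only in rows, so rows that repeat a pose let the fingers close. It gives the time, the measured TCP pose, the force and the opening at its end, in the units of the state.
- read_state(): the state, without advancing time (a new reading comes with each control period).
- read_camera(name): name is "scene" or "top" or "wrist"; returns a dict with "image" (384x512x3 uint8, red, green, blue), "depth" (384x512 float32, m along the optical axis (not along the pixel's ray), 0 where there is no reading), "fovy" (degrees; the focal length in pixels is half the picture's height over the tangent of half this angle, whatever the lens; pixels are square), "cx", "cy" (the principal point, pixels), "k1" (the pictures are not rectified: a ray, as slopes to the right and down, at radius r is drawn at 1 + k1 r^2 times it, then the intrinsics apply), "world_from_camera" (4x4, takes a point from camera to world coordinates); the wrist camera has in their place "hand_eye" (4x4, takes a point from camera to tool coordinates, whose origin is the TCP and whose axes are the flange's). Camera axes: x right, y up, looking along -z (the intrinsics and any distortion apply to the point x, -y, -z); pixel columns grow to the right and rows downward; lengths in m; the calibration is good to about 2 mm. A picture is of the moment at which its call begins: read the wrist's pose just before it.
- finish_job(): hands the job in, once; it reports no verdict.
Trained networks look in a picture, given as the dict that the camera call returned (one of the last four; its "shot" number tells which), for a name from the list of things; names that differ only in an ending like _2 or _b are one class to them, and where a whole thing is asked for, a point or a joint stands for the part that bears it (a point fixed in the world has none). Each returns a list of dicts, best first, with "conf" (0 to 1); they miss things now and then, are a little off and sometimes report something else, mostly with a low value. They report only what shows in the picture. A call takes as long as a camera call.
- spot_in(target, picture): "bbox" ([centre column, centre row, width, height] in pixels, round what is visible of it).
- landmark_of(target, picture): "at" ([column, row] in pixels: a listed point, or the origin of a listed thing).
The state is a dict: "time": time; "q": joint angles; "joint_vel": joint speeds; "joint_torque": joint torques, N m; "tool_pos": TCP position; "tcp_rot": TCP orientation; "wrist_force": force on the tool from outside, world axes, zero at the start; "torque": the same for the moment, N m; "width": opening from 0.0 (shut) to 1.0 (fully open).
Only numpy, scipy, OpenCV 4.12 (cv2) and the standard library are available. Lean on these libraries where they do the work, as an engineer would, in place of code of your own. Each camera call takes 0.05 s, during which the arm holds its last target.

### The job

Before the next powder build, close up the bench with your fingertips, picking nothing up: push the drawer with the gear and the drawer with the test bars fully home, and push the raised lid of the parts case over so that it lies shut. Leave the drawer with the thumb screws pulled out just as it is, do not shift the case, and leave the jars and vials alone.

Things in the scene. Friction and masses are not known exactly. Their poses are not given: they have to be found in the camera images.
- gear_front (a point): middle of the outer edge of the pull lip on the grey drawer that holds one round printed gear (34 mm across); moves with it. x axis: the way it shuts, y along the front, z up. Front 64 mm wide, 6 to 52 mm above the worktop; the lip (40 mm wide, 6 mm high, centred 44 mm above the worktop) stands 8 mm out from it, so a fingertip meets the lip first. This one is to be shut.
- gear_module: fixed aluminium module of that drawer: 66 mm wide, 115 mm deep, top 54 mm above the worktop; origin at the foot of its open front, axes as the drawer's. Three such stand side by side on a rubber tray, 76 mm centre to centre, staggered by up to 25 mm, in any order.
- gear_drawer (a joint): how far the drawer with one round printed gear (34 mm across) is pulled out of its module, m: 0 = shut fully home (a hard stop), 0.085 = fully out. It slides stiffly (1 to 2 N) and stays where it is left.
- bar_front (a point): middle of the outer edge of the pull lip on the grey drawer that holds two slim printed test bars (60 x 12 mm, waisted); moves with it. x axis: the way it shuts, y along the front, z up. Front 64 mm wide, 6 to 52 mm above the worktop; the lip (40 mm wide, 6 mm high, centred 44 mm above the worktop) stands 8 mm out from it, so a fingertip meets the lip first. This one is to be shut.
- bar_module: fixed aluminium module of that drawer: 66 mm wide, 115 mm deep, top 54 mm above the worktop; origin at the foot of its open front, axes as the drawer's. Three such stand side by side on a rubber tray, 76 mm centre to centre, staggered by up to 25 mm, in any order.
- bar_drawer (a joint): how far the drawer with two slim printed test bars (60 x 12 mm, waisted) is pulled out of its module, m: 0 = shut fully home (a hard stop), 0.085 = fully out. It slides stiffly (1 to 2 N) and stays where it is left.
- screw_front (a point): middle of the outer edge of the pull lip on the grey drawer that holds two knurled steel thumb screws (17 mm across, standing on their heads); moves with it. x axis: the way it shuts, y along the front, z up. Front 64 mm wide, 6 to 52 mm above the worktop; the lip (40 mm wide, 6 mm high, centred 44 mm above the worktop) stands 8 mm out from it, so a fingertip meets the lip first. This one stays as it is.
- screw_module: fixed aluminium module of that drawer: 66 mm wide, 115 mm deep, top 54 mm above the worktop; origin at the foot of its open front, axes as the drawer's. Three such stand side by side on a rubber tray, 76 mm centre to centre, staggered by up to 25 mm, in any order.
- screw_drawer (a joint): how far the drawer with two knurled steel thumb screws (17 mm across, standing on their heads) is pulled out of its module, m: 0 = shut fully home (a hard stop), 0.085 = fully out. It slides stiffly (1 to 2 N) and stays where it is left.
- parts_case: dark plastic parts case (about 0.6 kg, loose on the worktop) with clear hinged lid; body 110 x 170 mm, 32 mm high, compartments inside; origin at the centre of its underside, x axis from its front edge to its hinge edge, y along the hinge, z up. It stands on the other side from the drawer modules, the hinge edge away from the robot, with up to about 0.2 rad of yaw.
- lid_hinge (a point): middle of the hinge line at the back edge of the case, 57 mm behind the case's centre and 33 mm above its underside; axes as the case's. A coiled air hose hangs to the worktop at the right rear, at x 0.75, y -0.34; keep the hand clear of it, and of the side wall at y 0.46.
- lid_edge (a point): middle of the free edge of the lid, 111 mm from the hinge line; the lid is a 2 mm plate, 170 mm wide. Standing open, the edge is about 140 mm above the worktop, the lid leaning back away from the robot.
- parts_case_lid (a joint): lid angle, rad: 0 = shut, lying flat on the case; 1.57 = upright; 1.92 = leaning fully back (stop). Light; a little hinge friction holds it while it is near upright (it may stay put up to some 0.6 rad past upright); pushed further forward it drops shut by itself.
- jar_used: loose small white jar with a red lid, 42 mm across, 55 mm tall, standing between the drawer modules and the case; origin at the centre of its underside. Leave it alone.
- jar_steel: loose white jar, 50 mm across, 62 mm tall, at the left; origin at the centre of its underside. Leave it alone.
- vial_0: loose amber sample vial with black cap, 17 mm across, 44 mm tall, standing at the left; origin at the centre of its underside. Leave it alone.
- vial_1: loose amber sample vial with white cap, 17 mm across, 44 mm tall, standing at the left; origin at the centre of its underside. Leave it alone.

How it is judged:
At the end, for the whole second after the job is handed in: The drawers with the gear and with the test bars are within 3 mm of fully shut; the thumb-screw drawer is within 6 mm of where it was; the case lid is shut (below 0.05 rad), the case flat, at rest and within 25 mm of its place; the jars and vials are within 20 mm of their places (value of joint each of gear_drawer, bar_drawer below 0.003 m and distance of screw_front from where it was at the start of the episode below 0.006 m and value of joint parts_case_lid below 0.05 rad and distance of parts_case from where it was at the start of the episode below 0.025 m and angle between parts_case's own z axis and vertical below 0.05 rad and linear speed of parts_case below 0.01 m/s and distance of each of jar_used, jar_steel, vial_0, vial_1 from where it was at the start of the episode below 0.02 m); the robot touches nothing.
It fails at once if the parts case is lifted off the worktop or tipped (height (world z) of parts_case above 0.008 m or angle between parts_case's own z axis and vertical above 0.12 rad).
It fails at once if the parts case is shoved more than 25 mm from its place (distance of parts_case from where it was at the start of the episode above 0.025 m).
It fails at once if the drawer with the thumb screws is moved more than 6 mm (distance of screw_front from where it was at the start of the episode above 0.006 m).
It fails at once if a jar or a vial is lifted, tipped or moved more than 20 mm (distance of any of jar_used, jar_steel, vial_0, vial_1 from where it was at the start of the episode above 0.02 m or angle between any of jar_used, jar_steel, vial_0, vial_1's own z axis and vertical above 0.4 rad).
It also fails if it takes over 64 s, if anything falls off the work surface, if the arm or the gripper's body presses on something with over 40 N, if the wrist force passes 120 N, or if a joint passes its speed limit or range.

## Working session

There is one attempt and no reset: what is moved stays moved. The work goes in short steps, Python scripts to look and compute and a tool call to move; the robot and the scene stay as the last step left them, time stands still between calls to the robot, and variables do not carry over. Pictures are saved under pics/ and viewed, and the job is handed in when it is done.

Besides the shell and the picture viewer there is one more tool, called after ">>>" as a command line: name --argument value ..., lists and objects as JSON in quotes. play_rows: Moves the arm, as the interface text tells. Its arguments: {"type":"object","properties":{"slide":{"type":"array"},"delta_rot":{"type":"array"},"hand":{"type":"number"},"force":{"type":"number"}},"required":["slide","delta_rot"]}

```bash
mkdir -p pics; ls
cat > h.py <<'E'
import numpy as np, cv2
from workcell import *
def px2ray(p,uv):
    H=p["image"].shape[0]; f=H/2/np.tan(np.radians(p["fovy"])/2)
    d=np.array([(uv[0]-p["cx"])/f,(uv[1]-p["cy"])/f]); s=d.copy()
    for _ in range(30): s=d/(1+p["k1"]*(s@s))
    return np.array([s[0],-s[1],-1.0])
def world(p,uv,z=None,M=None):
    M=p["world_from_camera"] if M is None else M
    r=px2ray(p,uv)
    if z is None:
        dd=p["depth"][int(round(uv[1])),int(round(uv[0]))]
        return (M@np.append(r*dd,1))[:3]
    d=M[:3,:3]@r;o=M[:3,3]
    return o+d*(z-o[2])/d[2]
def save(p,n): cv2.imwrite("pics/"+n,p["image"][:,:,::-1])
E
python3 - <<'E'
from h import *
s=read_state(); print(s["time"],s["tool_pos"],s["tcp_rot"],s["wrist_force"])
for c in ["top","scene"]:
    p=read_camera(c); save(p,c+"0.png"); np.savez(c+"0.npz",**{k:v for k,v in p.items()})
    print(c,p["fovy"],p["k1"],p["world_from_camera"][:3,3].round(3))
    for n in ["gear_front","bar_front","screw_front","gear_module","bar_module","screw_module","parts_case","lid_hinge","lid_edge","jar_used","jar_steel","vial_0","vial_1"]:
        z={"gear_front":.044,"bar_front":.044,"screw_front":.044,"lid_hinge":.033,"lid_edge":.14}.get(n,0)
        for r in landmark_of(n,p)[:2]:
            print(n,round(r["conf"],2),np.round(r["at"]),world(p,r["at"],z).round(3), world(p,r["at"]).round(3))
E
```

```text
pics
0.0 [0.2228027  0.63635849 0.21613501] [-0.52647859 -3.0967284   0.00351561] [ 0.10817061 -0.29888814 -0.19452801]
top 47.90330686630321 -0.06176493759878437 [0.334 0.072 1.207]
gear_front 0.65 [225. 170.] [0.596 0.156 0.044] [0.598 0.157 0.033]
gear_front 0.63 [344. 207.] [ 0.498 -0.173  0.044] [ 0.504 -0.182 -0.001]
bar_front 0.97 [318. 203.] [ 0.507 -0.101  0.044] [ 0.514 -0.108 -0.002]
bar_front 0.69 [163. 195.] [0.523 0.322 0.044] [0.523 0.322 0.046]
screw_front 0.76 [375. 196.] [ 0.53  -0.259  0.044] [ 0.53  -0.259  0.044]
gear_module 0.94 [348. 178.] [ 0.588 -0.192  0.   ] [ 0.586 -0.19   0.01 ]
bar_module 0.75 [322. 173.] [ 0.603 -0.118  0.   ] [ 0.6   -0.116  0.012]
bar_module 0.72 [153. 168.] [0.608 0.366 0.   ] [0.595 0.351 0.061]
screw_module 0.69 [372. 180.] [ 0.583 -0.264  0.   ] [ 0.581 -0.261  0.011]
parts_case 0.61 [230. 190.] [0.546 0.143 0.   ] [0.544 0.143 0.012]
lid_hinge 0.89 [228. 167.] [0.607 0.148 0.033] [ 0.615  0.15  -0.003]
lid_edge 0.53 [222. 150.] [0.627 0.157 0.14 ] [0.625 0.156 0.147]
jar_used 0.74 [286. 162.] [ 0.633 -0.016  0.   ] [ 0.62  -0.012
[... 687 characters left out ...]
-0.2    0.028]
screw_module 0.54 [286. 177.] [ 0.592 -0.292  0.   ] [ 0.555 -0.212  0.034]
parts_case 0.86 [237. 224.] [0.55  0.148 0.   ] [0.243 0.67  0.301]
parts_case 0.21 [206. 269.] [0.488 0.413 0.   ] [0.488 0.413 0.   ]
lid_hinge 0.54 [220. 213.] [0.6   0.166 0.033] [ 0.638  0.106 -0.   ]
jar_used 0.46 [241. 197.] [ 0.644 -0.041  0.   ] [0.235 0.671 0.355]
jar_steel 0.87 [182. 251.] [0.597 0.367 0.   ] [0.591 0.375 0.006]
vial_0 0.64 [300. 169.] [ 0.581 -0.404  0.   ] [ 0.527 -0.275  0.051]
vial_0 0.58 [211. 251.] [0.531 0.327 0.   ] [0.525 0.336 0.006]
vial_1 0.64 [300. 169.] [ 0.581 -0.404  0.   ] [ 0.527 -0.275  0.051]
vial_1 0.58 [211. 251.] [0.531 0.327 0.   ] [0.525 0.336 0.006]
```

Run:
```python
import cv2
a=cv2.imread("pics/top0.png")[120:230,130:400]
cv2.imwrite("pics/top0c.png",cv2.resize(a,None,fx=2.9,fy=2.9,interpolation=cv2.INTER_CUBIC))
```

```text
(no output)
```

View pics/top0.png

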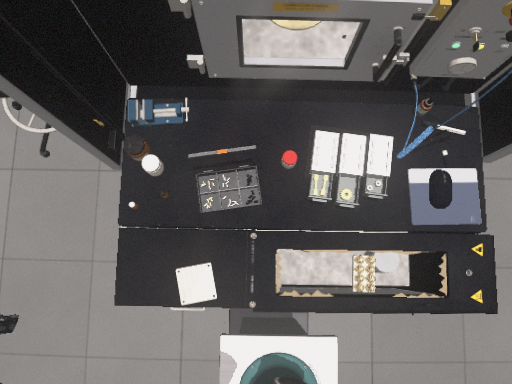

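View pics/scene0.png

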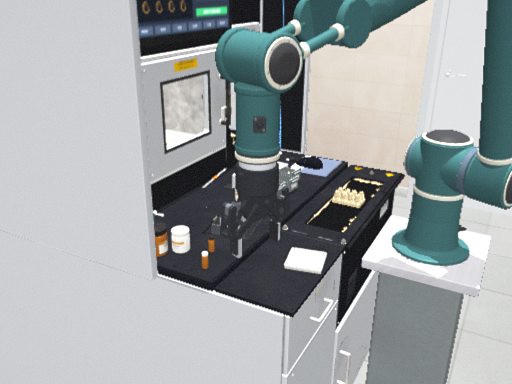

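```bash
sleep 1
```

```text
(no output)
```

View pics/top0c.png

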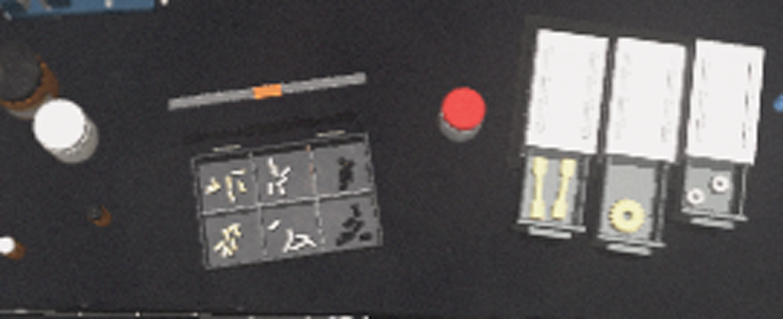

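The crop shows the bar drawer at left (lip about 318,203 in the full picture), the gear drawer in the middle (344,207) and the screw drawer at right (375,196). The lid is the thin strip at rows 148–156, with the red-lidded jar at (289,158). The detections match this. Next I'll measure the yaws.

```bash
cat >> h.py <<'E'
from scipy.spatial.transform import Rotation as R
def cloud(p):
    H,W=p["depth"].shape; f=H/2/np.tan(np.radians(p["fovy"])/2)
    K=np.array([[f,0,p["cx"]],[0,f,p["cy"]],[0,0,1]])
    g=np.stack(np.meshgrid(np.arange(W),np.arange(H)),-1).reshape(-1,1,2).astype(float)
    s=cv2.undistortPoints(g,K,np.array([p["k1"],0,0,0.]))[:,0]
    d=p["depth"].reshape(-1).astype(float)
    c=np.stack([s[:,0]*d,-s[:,1]*d,-d,np.ones_like(d)])
    X=(p["world_from_camera"]@c)[:3].T
    X[d==0]=np.nan
    return X.reshape(H,W,3)
def go(pos,yaw,s=None):
    """tool down, tool x at angle yaw in world; prints slide cm, delta_rot"""
    s=s or read_state(); Rn=R.from_rotvec(s["tcp_rot"])
    Rt=R.from_matrix(np.array([[np.cos(yaw),np.sin(yaw),0],[np.sin(yaw),-np.cos(yaw),0],[0,0,-1]]))
    print("slide",(Rn.inv().apply(np.array(pos)-s["tool_pos"])*100).round(2),"rot",(Rn.inv()*Rt).as_rotvec().round(3))
E
python3 - <<'E'
from h import *
p=dict(np.load("top0.npz",allow_pickle=True)); p={k:(v if v.ndim else v.item()) for k,v in p.items()}
X=cloud(p); z=X[...,2]
n=X.shape
def rect(lo,hi,xr,yr,nm):
    m=(z>lo)&(z<hi)&(X[...,0]>xr[0])&(X[...,0]<xr[1])&(X[...,1]>yr[0])&(X[...,1]<yr[1])
    k,l,st,ce=cv2.connectedComponentsWithStats(m.astype(np.uint8))
    for i in range(1,k):
        if st[i,4]<15: continue
        q=X[l==i]; r=cv2.minAreaRect(q[:,:2].astype(np.float32)); print(nm,st[i],"c",np.round(r[0],3),np.round(r[1],3),round(r[2],1),"z",np.median(q[:,2]).round(3))
rect(.045,.065,(.5,.8),(-.33,-.06),"mod")
rect(.03,.05,(.45,.6),(-.33,-.06),"lip")
rect(.02,.04,(.45,.65),(.03,.26),"case")
rect(.11,.17,(.55,.75),(.03,.28),"lid")
rect(.02,.3,(.45,.8),(-.33,.46),"tall")
q=X[(z>.11)&(z<.17)&(X[...,0]<.75)&(X[...,1]>.03)&(X[...,1]<.28)&(X[...,0]>.55)]
print(np.polyfit(q[:,1],q[:,0],1), q.min(0),q.max(0))
go([.36,.30,.24],np.pi)
go([.70,.165,.24],np.pi)
E
```

```text
mod [311 130  28  44 978] c [ 0.652 -0.12 ] [0.067 0.116] 82.8 z 0.054
mod [339 133  27  43 959] c [ 0.647 -0.194] [0.067 0.117] 83.1 z 0.054
mod [365 133  29  44 992] c [ 0.647 -0.271] [0.069 0.117] 82.5 z 0.054
mod [364 191  24   8  88] c [ 0.532 -0.257] [0.063 0.014] 82.4 z 0.05
mod [309 195  23   8  83] c [ 0.52  -0.104] [0.061 0.015] 83.3 z 0.05
mod [336 201  23   6  76] c [ 0.507 -0.179] [0.06  0.014] 88.3 z 0.05
lip [308 170  23  33  98] c [ 0.547 -0.088] [0.097 0.048] 31.0 z 0.044
lip [335 171  26  37 159] c [ 0.547 -0.182] [0.062 0.097] 82.1 z 0.042
lip [329 173   6  25  40] c [ 0.561 -0.137] [0.005 0.07 ] 80.5 z 0.041
lip [363 172  22  27  98] c [ 0.551 -0.243] [0.087 0.042] 38.7 z 0.045
lip [384 175   5  20  41] c [ 0.563 -0.288] [0.007 0.055] 77.0 z 0.038
case [196 165  61  12 123] c [0.598 0.154] [0.013 0.169] 8.6 z 0.031
case [197 178  65  35 134] c [0.505 0.155] [0.192 0.087] 72.4 z 0.029
case [213 190  14   6  19] c [0.535 0.169] [0.014 0.036] 7.7 z 0.026
lid [188 145  68  13 224] c [0.622 0.158] [0.014 0.171] 7.9 z 0.146
tall [87 57  4  8 18] c [0.79  0.459] [0.02  0
[... 666 characters left out ...]
54
tall [196 165  61  12 123] c [0.598 0.154] [0.013 0.169] 8.6 z 0.031
tall [197 178  65  35 134] c [0.505 0.155] [0.192 0.087] 72.4 z 0.029
tall [367 185   6   6  19] c [ 0.559 -0.249] [0.013 0.013] 30.7 z 0.023
tall [341 188  11  12  43] c [ 0.537 -0.181] [0.032 0.027] 39.6 z 0.022
tall [160 190   7   7  40] c [0.529 0.324] [0.016 0.013] 5.6 z 0.043
tall [213 190  14   6  19] c [0.535 0.169] [0.014 0.036] 7.7 z 0.026
tall [129 202   8   7  42] c [0.495 0.408] [0.015 0.014] 2.6 z 0.041
[-0.15737124  0.64647645] [0.60469623 0.07371409 0.14014102] [0.63929716 0.24242535 0.15193203]
slide [-24.06 -27.29  -2.26] rot [ 0.    -0.    -0.337]
slide [-60.61 -28.79  -2.26] rot [ 0.    -0.    -0.337]
```

Run:
```python
from h import *
go([.38,.28,.24],np.pi+.156)
```

```text
slide [-26.61 -28.52  -2.26] rot [ 0.    -0.    -0.493]
```

>>> play_rows --slide '[[-3, -3, -2], [-6, -6, -2.3], [-9, -9, -2.3], [-12, -12, -2.3], [-15, -15.5, -2.3], [-18, -19, -2.3], [-21, -22, -2.3], [-24, -25.5, -2.3], [-26.6, -28.5, -2.3], [-26.6, -28.5, -2.3], [-26.6, -28.5, -2.3], [-26.6, -28.5, -2.3]]' --delta_rot '[[0, 0, -0.06], [0, 0, -0.12], [0, 0, -0.18], [0, 0, -0.24], [0, 0, -0.3], [0, 0, -0.36], [0, 0, -0.42], [0, 0, -0.48], [0, 0, -0.49], [0, 0, -0.49], [0, 0, -0.49], [0, 0, -0.49]]' --hand 0

```text
time: 2.4
tool_pos: [0.3803, 0.2796, 0.2408]
tcp_rot: [-0.236, 3.132, 0.001]
wrist_force: [-0.9, 0.4, 0.4]
width: 0.002
```

Run:
```python
from h import *
s=read_state();print(s["time"],s["tool_pos"],s["wrist_force"],s["width"],s["q"])
go([.697,.17,.24],np.pi+.156)
```

```text
2.4 [0.38032304 0.27956586 0.24081005] [-0.88217321  0.3610102   0.37672839] 0.0015407262264151647 [ 5.80663774e-01 -1.43471945e-01  1.99134838e+00  5.96631355e-04
  1.29278606e+00 -1.14052700e+00]
slide [-29.67 -15.57   0.08] rot [ 0.001  0.001 -0.006]
```

>>> play_rows --slide '[[-3, -1.6, 0], [-6, -3.2, 0], [-9.5, -5, 0], [-13, -7, 0], [-16.5, -9, 0], [-20, -10.5, 0], [-23.5, -12.5, 0], [-27, -14, 0], [-29.7, -15.6, 0], [-29.7, -15.6, 0], [-29.7, -15.6, 0]]' --delta_rot '[[0, 0, 0], [0, 0, 0], [0, 0, 0], [0, 0, 0], [0, 0, 0], [0, 0, 0], [0, 0, 0], [0, 0, 0], [0, 0, 0], [0, 0, 0], [0, 0, 0]]'

```text
time: 3.32
tool_pos: [0.6982, 0.1709, 0.2392]
tcp_rot: [0.235, -3.131, -0.002]
wrist_force: [-0.3, 0.1, -0.4]
width: 0.002
```

Run:
```python
from h import *
s=read_state();print(s["time"],s["tool_pos"],s["wrist_force"],s["width"])
p=read_camera("top"); save(p,"top1.png"); p=read_camera("wrist"); save(p,"w1.png")
M=np.eye(4);M[:3,:3]=R.from_rotvec(s["tcp_rot"]).as_matrix();M[:3,3]=s["tool_pos"];M=M@p["hand_eye"]
for n,z in [("lid_edge",.14),("lid_hinge",.033)]:
  for r in landmark_of(n,p)[:2]: print(n,r,world(p,r["at"],z,M))
go([.697,.17,.103],np.pi+.156)
```

```text
3.3167 [0.69818166 0.17091761 0.23915951] [-0.32353538  0.10940362 -0.44766555] 0.0016125797122037932
lid_hinge {'at': [249.1, 69.5], 'conf': 0.9} [0.6001128  0.15535134 0.033     ]
slide [-0.06 -0.17 13.8 ] rot [ 0.001  0.    -0.004]
```

View pics/w1.png

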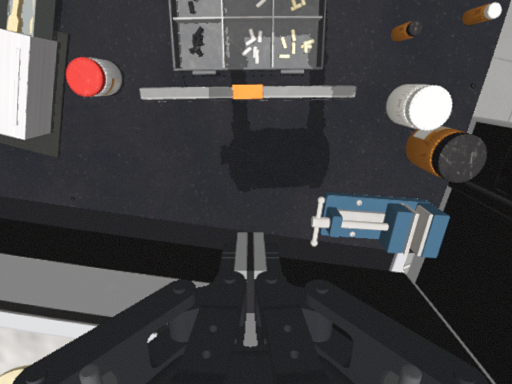

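View pics/top1.png

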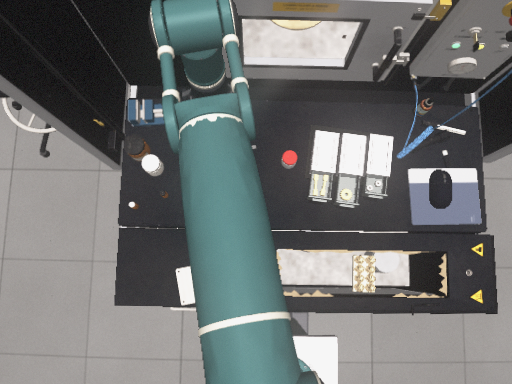

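The wrist view shows the lid edge (orange tag at 248,92) in front of the fingers, with free space below them. Lowering behind the lid.

>>> play_rows --slide '[[0, 0, 2], [0, 0, 4.5], [0, 0, 7], [0, 0, 9.5], [0, 0, 12], [0, 0, 13.5], [0, 0, 13.8], [0, 0, 13.8]]' --delta_rot '[[0, 0, 0], [0, 0, 0], [0, 0, 0], [0, 0, 0], [0, 0, 0], [0, 0, 0], [0, 0, 0], [0, 0, 0]]'

```text
time: 4.18
tool_pos: [0.6947, 0.172, 0.102]
tcp_rot: [0.24, -3.13, -0.002]
wrist_force: [0.8, -0.3, 0.6]
width: 0.004
```

>>> play_rows --slide '[[0.8, 0, 0], [1.6, 0, 0], [2.4, 0, 0], [3.2, 0, 0], [4, 0, 0], [4.8, 0, 0], [5.6, 0, 0], [6.4, 0, 0], [7.2, 0, 0], [8, 0, 0], [8.8, 0, 0], [9.6, 0, 0]]' --delta_rot '[[0, 0, 0], [0, 0, 0], [0, 0, 0], [0, 0, 0], [0, 0, 0], [0, 0, 0], [0, 0, 0], [0, 0, 0], [0, 0, 0], [0, 0, 0], [0, 0, 0], [0, 0, 0]]'

```text
time: 5.18
tool_pos: [0.5991, 0.1573, 0.1022]
tcp_rot: [0.24, -3.13, -0.002]
wrist_force: [0.3, 0.9, 0.2]
width: 0.001
```

Run:
```python
from h import *
s=read_state();print(s["time"],s["tool_pos"],s["wrist_force"])
p=read_camera("wrist"); save(p,"w2.png")
go([.697-.18*.988,.17-.18*.155,.103],np.pi+.156)
```

```text
5.1833 [0.59911822 0.15727447 0.10217056] [0.31858795 0.94488101 0.18094985]
slide [ 7.95 -0.28 -0.08] rot [ 0.001 -0.004 -0.003]
```

View pics/w2.png

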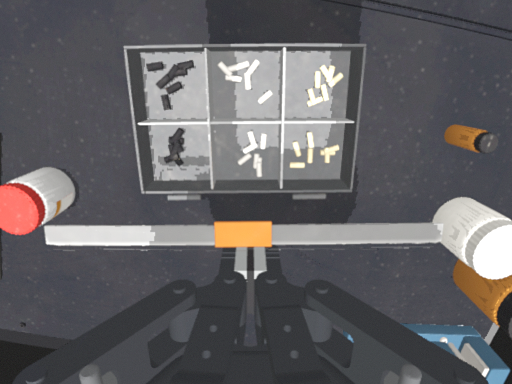

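The lid is now about upright, with its edge at row 235 and touching the fingers. I'll keep pushing.

>>> play_rows --slide '[[0.8, 0, 0], [1.6, 0, 0], [2.4, 0, 0], [3.2, 0, 0], [4, 0, 0], [4.8, 0, 0], [5.6, 0, 0], [6.4, 0, 0], [7.2, 0, 0], [8, 0, 0], [8.5, 0, 0], [8.5, 0, 0]]' --delta_rot '[[0, 0, 0], [0, 0, 0], [0, 0, 0], [0, 0, 0], [0, 0, 0], [0, 0, 0], [0, 0, 0], [0, 0, 0], [0, 0, 0], [0, 0, 0], [0, 0, 0], [0, 0, 0]]'

```text
time: 6.23
tool_pos: [0.5119, 0.1439, 0.102]
tcp_rot: [0.24, -3.127, -0.001]
wrist_force: [1.0, -0.5, -0.7]
width: -0.002
```

Run:
```python
from h import *
s=read_state();print(s["time"],s["tool_pos"],s["wrist_force"])
p=read_camera("wrist"); save(p,"w3.png")
```

```text
6.2333 [0.51189773 0.14385894 0.10202757] [ 0.97481207 -0.47497903 -0.70351879]
```

View pics/w3.png

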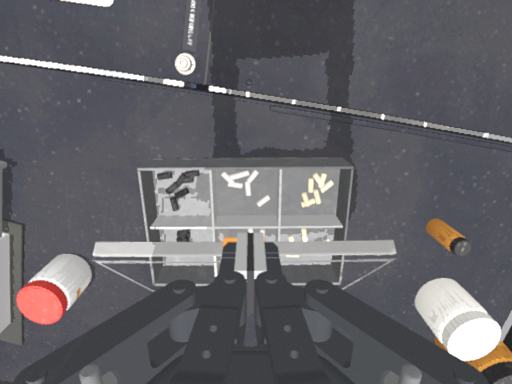

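>>> play_rows --slide '[[0.8, 0, 0], [1.6, 0, 0], [2.4, 0, 0], [3, 0, 0], [3, 0, 0], [3, 0, 0]]' --delta_rot '[[0, 0, 0], [0, 0, 0], [0, 0, 0], [0, 0, 0], [0, 0, 0], [0, 0, 0]]'

```text
time: 6.78
tool_pos: [0.4827, 0.1394, 0.1024]
tcp_rot: [0.24, -3.128, -0.001]
wrist_force: [1.1, -0.7, -0.1]
width: 0.003
```

Run:
```python
from h import *
s=read_state();print(s["time"],s["tool_pos"],s["wrist_force"])
p=read_camera("wrist"); save(p,"w4.png")
```

```text
6.7833 [0.48274683 0.13939608 0.1024078 ] [ 1.1042977  -0.65719027 -0.07892265]
```

View pics/w4.png

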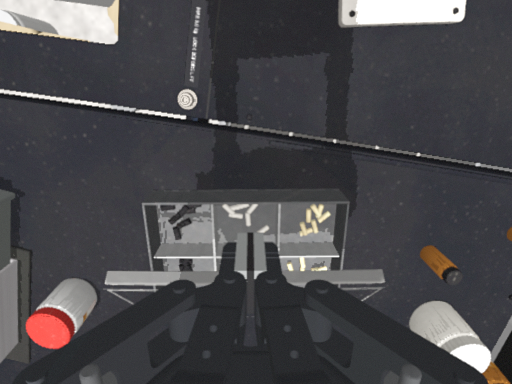

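Run:
```python
from h import *
s=read_state()
p=read_camera("wrist")
M=np.eye(4);M[:3,:3]=R.from_rotvec(s["tcp_rot"]).as_matrix();M[:3,3]=s["tool_pos"];p["world_from_camera"]=M@p["hand_eye"]
X=cloud(p)
for c in (120,160,350,370):
  for r in range(262,300,4): print(c,r,X[r,c].round(3),end=" ")
  print()
```

```text
120 262 [0.586 0.024 0.001] 120 266 [ 0.592  0.023 -0.001] 120 270 [0.522 0.062 0.099] 120 274 [0.523 0.063 0.101] 120 278 [0.524 0.064 0.103] 120 282 [0.526 0.065 0.105] 120 286 [ 0.616  0.023 -0.   ] 120 290 [0.621 0.023 0.   ] 120 294 [0.626 0.023 0.   ] 120 298 [0.631 0.024 0.001] 
160 262 [0.573 0.066 0.01 ] 160 266 [0.577 0.066 0.011] 160 270 [0.518 0.088 0.099] 160 274 [0.519 0.088 0.101] 160 278 [0.52  0.089 0.103] 160 282 [0.522 0.089 0.104] 160 286 [0.596 0.069 0.017] 160 290 [0.476 0.105 0.168] 160 294 [0.476 0.105 0.17 ] 160 298 [0.475 0.106 0.173] 
350 262 [0.551 0.251 0.001] 350 266 [0.556 0.253 0.   ] 350 270 [0.499 0.204 0.101] 350 274 [0.5   0.204 0.103] 350 278 [0.503 0.205 0.104] 350 282 [0.575 0.257 0.001] 350 286 [0.507 0.205 0.105] 350 290 [0.584 0.26  0.   ] 350 294 [0.466 0.173 0.169] 350 298 [0.466 0.173 0.172] 
370 262 [0.548 0.271 0.001] 370 266 [ 0.554  0.273 -0.001] 370 270 [0.497 0.217 0.1  ] 370 274 [0.498 0.216 0.103] 370 278 [0.501 0.217 0.104] 370 282 [ 0.572  0.279 -0.   ] 370 286 [0.505 0.217 0.106] 370 290 [ 0.582  0.282 -0.   ] 370 294 [0.586 0.283 0.001] 370 298 [ 0.592  0.285 -0.001]
```

The lid edge is at about (0.508, 0.14, 0.102) and leans on the back of the fingers. Moving on toward the robot should let it drop.

>>> play_rows --slide '[[0.8, 0, 0], [1.6, 0, 0], [2.4, 0, 0], [3.2, 0, 0], [4, 0, 0], [4, 0, 0], [4, 0, 0], [4, 0, 0]]' --delta_rot '[[0, 0, 0], [0, 0, 0], [0, 0, 0], [0, 0, 0], [0, 0, 0], [0, 0, 0], [0, 0, 0], [0, 0, 0]]'

```text
time: 7.55
tool_pos: [0.4442, 0.1335, 0.103]
tcp_rot: [0.24, -3.13, -0.002]
wrist_force: [-0.9, 0.4, 0.7]
width: 0.002
```

Run:
```python
from h import *
s=read_state();print(s["time"],s["tool_pos"],s["wrist_force"])
p=read_camera("wrist"); save(p,"w5.png")
```

```text
7.55 [0.44416659 0.13349406 0.10299276] [-0.86779661  0.36490813  0.7210446 ]
```

View pics/w5.png

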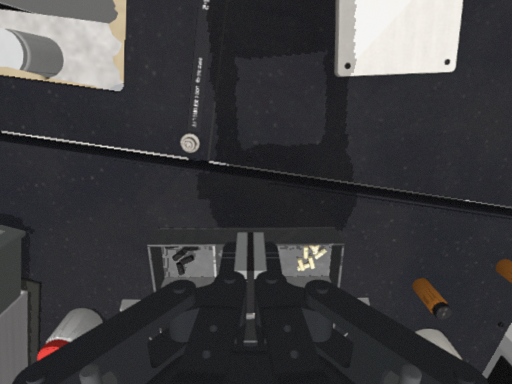

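>>> play_rows --slide '[[0, 0, -1.5], [0, 0, -3.5], [0, 0, -6], [0, 0, -9], [0, 0, -10], [0, 0, -10]]' --delta_rot '[[0, 0, 0], [0, 0, 0], [0, 0, 0], [0, 0, 0], [0, 0, 0], [0, 0, 0]]'

```text
time: 8.1
tool_pos: [0.4476, 0.1341, 0.2068]
tcp_rot: [-0.24, 3.128, 0.004]
wrist_force: [0.4, 1.3, 0.2]
width: -0.002
```

Run:
```python
from h import *
s=read_state();print(s["time"],s["tool_pos"],s["wrist_force"])
p=read_camera("wrist"); save(p,"w6.png")
M=np.eye(4);M[:3,:3]=R.from_rotvec(s["tcp_rot"]).as_matrix();M[:3,3]=s["tool_pos"];p["world_from_camera"]=M@p["hand_eye"]
X=cloud(p); m=(X[...,2]>.035)&(X[...,2]<.13)&(abs(X[...,1]-.14)<.09)&(X[...,0]>.44)&(X[...,0]<.65)
print(m.sum(),X[m].mean(0) if m.any() else 0, X[m].max(0) if m.any() else 0)
```

```text
8.1 [0.44763141 0.1341119  0.2067503 ] [0.43762432 1.30743    0.18850975]
1515 [0.50488324 0.13724654 0.07962815] [0.61195402 0.22967359 0.08849401]
```

View pics/w6.png

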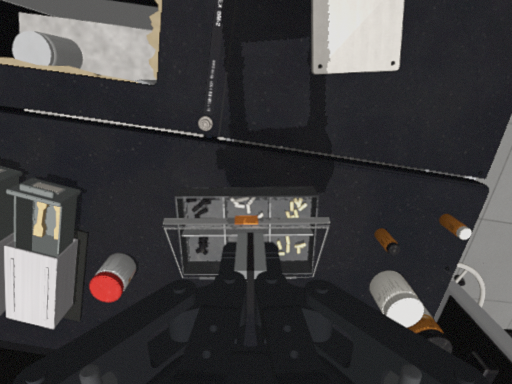

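>>> play_rows --slide '[[0, 0, 0], [0, 0, 0], [0, 0, 0], [0, 0, 0], [0, 0, 0], [0, 0, 0], [0, 0, 0], [0, 0, 0]]' --delta_rot '[[0, 0, 0], [0, 0, 0], [0, 0, 0], [0, 0, 0], [0, 0, 0], [0, 0, 0], [0, 0, 0], [0, 0, 0]]'

```text
time: 8.82
tool_pos: [0.4461, 0.1337, 0.2043]
tcp_rot: [-0.24, 3.132, 0.003]
wrist_force: [0.1, -0.4, 0.4]
width: 0.001
```

```bash
cat >> h.py <<'E'
def wristcam(n=None):
    s=read_state();p=read_camera("wrist")
    M=np.eye(4);M[:3,:3]=R.from_rotvec(s["tcp_rot"]).as_matrix();M[:3,3]=s["tool_pos"];p["world_from_camera"]=M@p["hand_eye"]
    if n: save(p,n)
    return s,p
E
python3 - <<'E'
from h import *
s,p=wristcam("w7.png");X=cloud(p); m=(X[...,2]>.035)&(X[...,2]<.13)&(abs(X[...,1]-.14)<.09)&(X[...,0]>.44)&(X[...,0]<.65)
print(s["time"],m.sum(),np.median(X[m],0) if m.any() else 0)
E
```

```text
8.8167 1354 [0.49513004 0.13420737 0.06538804]
```

View pics/w7.png

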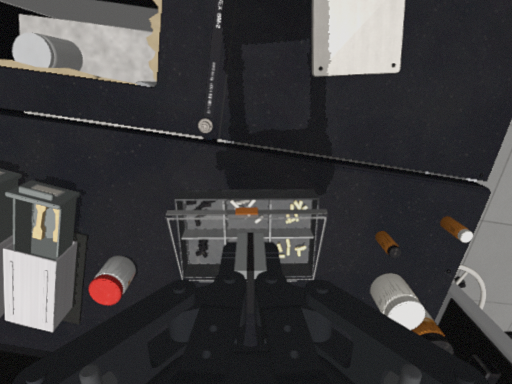

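The lid is dropping slowly by itself (edge z 0.080, then 0.065). On to the drawers meanwhile.

Run:
```python
from h import *
go([.455,-.095,.204],np.pi-.125)
```

```text
slide [  2.61 -22.74  -0.  ] rot [0.002 0.001 0.278]
```

>>> play_rows --slide '[[0.4, -3.5, 0], [0.8, -7, 0], [1.2, -10.5, 0], [1.6, -14, 0], [2, -17.5, 0], [2.4, -21, 0], [2.6, -22.7, 0], [2.6, -22.7, 0], [2.6, -22.7, 0]]' --delta_rot '[[0, 0, 0.05], [0, 0, 0.1], [0, 0, 0.15], [0, 0, 0.2], [0, 0, 0.25], [0, 0, 0.28], [0, 0, 0.28], [0, 0, 0.28], [0, 0, 0.28]]'

```text
time: 9.62
tool_pos: [0.455, -0.0953, 0.204]
tcp_rot: [0.203, 3.135, 0.004]
wrist_force: [0.1, -0.2, 0.6]
width: 0.001
```

Run:
```python
from h import *
s,p=wristcam("w8.png"); print(s["time"],s["tool_pos"])
for n in ["bar_front","gear_front","screw_front"]:
    for r in landmark_of(n,p)[:2]: print(n,round(r["conf"],2),np.round(r["at"]),world(p,r["at"],.044).round(4))
go([.457,-.095,.035],np.pi-.125)
```

```text
9.6167 [ 0.45499285 -0.09525242  0.20403477]
bar_front 0.86 [248. 211.] [ 0.5085 -0.1047  0.044 ]
gear_front 0.76 [185. 209.] [ 0.4973 -0.1761  0.044 ]
screw_front 0.56 [117. 238.] [ 0.5231 -0.2634  0.044 ]
slide [-0.22 -0.16 16.89] rot [ 0.002  0.    -0.001]
```

View pics/w8.png

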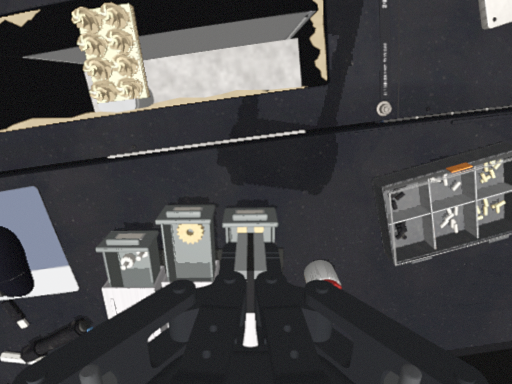

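>>> play_rows --slide '[[0, -0.3, 2.5], [0, -0.3, 5.5], [0, -0.3, 8.5], [0, -0.3, 11.5], [0, -0.3, 14], [0, -0.3, 16], [0, -0.3, 16.9], [0, -0.3, 16.9]]' --delta_rot '[[0, 0, 0], [0, 0, 0], [0, 0, 0], [0, 0, 0], [0, 0, 0], [0, 0, 0], [0, 0, 0], [0, 0, 0]]'

```text
time: 10.48
tool_pos: [0.4525, -0.0946, 0.0327]
tcp_rot: [-0.194, -3.131, -0.005]
wrist_force: [-0.1, -0.3, -0.8]
width: -0.001
```

>>> play_rows --slide '[[-1, 0, 0], [-2, 0, 0], [-3, 0, 0], [-4, 0, 0], [-5, 0, 0], [-6, 0, 0], [-7, 0, 0], [-8, 0, 0], [-8.5, 0, 0], [-9, 0, 0], [-9, 0, 0], [-9, 0, 0]]' --delta_rot '[[0, 0, 0], [0, 0, 0], [0, 0, 0], [0, 0, 0], [0, 0, 0], [0, 0, 0], [0, 0, 0], [0, 0, 0], [0, 0, 0], [0, 0, 0], [0, 0, 0], [0, 0, 0]]'

```text
time: 11.48
tool_pos: [0.5439, -0.1061, 0.0332]
tcp_rot: [-0.194, -3.134, -0.004]
wrist_force: [1.1, 0.7, 4.5]
width: 0.002
```

>>> play_rows --slide '[[-0.4, 0, 0], [-0.8, 0, 0], [-1.2, 0, 0], [-1.6, 0, 0], [-2, 0, 0], [-2.2, 0, 0]]' --delta_rot '[[0, 0, 0], [0, 0, 0], [0, 0, 0], [0, 0, 0], [0, 0, 0], [0, 0, 0]]'

```text
time: 11.98
tool_pos: [0.5663, -0.1087, 0.0332]
tcp_rot: [-0.195, -3.134, -0.005]
wrist_force: [-1.6, -0.1, 5.8]
width: -0.0
```

Run:
```python
from h import *
s,p=wristcam("w9.png"); print(s["time"],s["tool_pos"],s["wrist_force"],s["tcp_rot"])
```

```text
11.9833 [ 0.56632883 -0.10874065  0.03322224] [-1.64672568 -0.13003644  5.83846874] [-0.1945484  -3.13436192 -0.00475054]
```

View pics/w9.png

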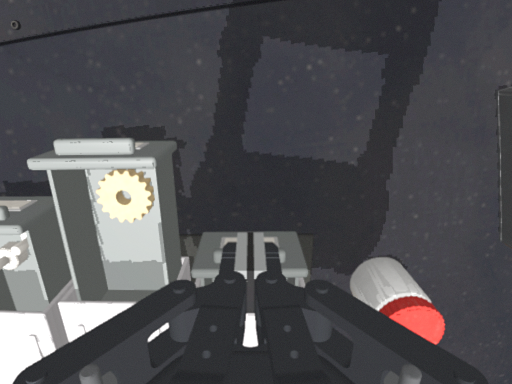

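The wrist view shows the bar drawer's front (195–308, 232–275) nearly in, with the fingertips on its lip. I'll continue gently to the stop.

>>> play_rows --slide '[[-0.25, 0, 0], [-0.5, 0, 0], [-0.75, 0, 0], [-1, 0, 0]]' --delta_rot '[[0, 0, 0], [0, 0, 0], [0, 0, 0], [0, 0, 0]]'

```text
time: 12.37
tool_pos: [0.5767, -0.11, 0.0332]
tcp_rot: [-0.195, -3.135, -0.005]
wrist_force: [-0.7, 1.5, 4.5]
width: 0.001
```

>>> play_rows --slide '[[-0.25, 0, 0], [-0.5, 0, 0], [-0.75, 0, 0]]' --delta_rot '[[0, 0, 0], [0, 0, 0], [0, 0, 0]]'

```text
time: 12.62
tool_pos: [0.5782, -0.1101, 0.033]
tcp_rot: [-0.193, -3.121, -0.007]
wrist_force: [-23.5, 2.4, 25.3]
width: 0.003
```

Run:
```python
from h import *
s,p=wristcam("w10.png"); print(s["time"],s["tool_pos"],s["wrist_force"],s["tcp_rot"])
```

```text
12.6167 [ 0.57815928 -0.1101402   0.03303754] [-23.46735518   2.4392797   25.30726945] [-0.19292702 -3.12110466 -0.00658511]
```

View pics/w10.png

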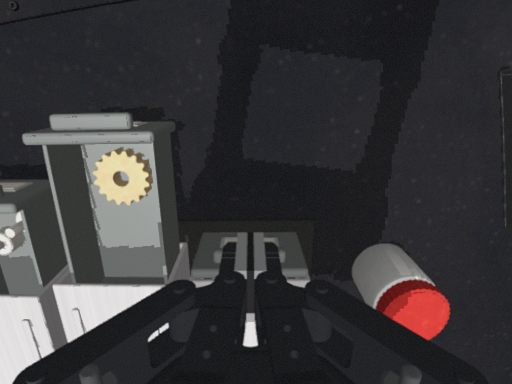

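That's the hard stop (−23 N in x at TCP 0.578). Backing off and going to the gear drawer.

>>> play_rows --slide '[[2, 0, 0], [4.5, 0, 0], [7.5, 0, 0], [10.5, 0, 0], [13, 0, 0], [13.5, 0, 0], [13.5, 0, 0]]' --delta_rot '[[0, 0, 0], [0, 0, 0], [0, 0, 0], [0, 0, 0], [0, 0, 0], [0, 0, 0], [0, 0, 0]]'

```text
time: 13.25
tool_pos: [0.4419, -0.0932, 0.0342]
tcp_rot: [-0.193, -3.119, -0.007]
wrist_force: [0.4, 1.0, 0.4]
width: 0.003
```

Run:
```python
from h import *
s,p=wristcam("w11.png"); print(s["time"],s["tool_pos"],s["wrist_force"])
for n in ["bar_front","gear_front","screw_front"]:
    for r in landmark_of(n,p)[:2]: print(n,round(r["conf"],2),np.round(r["at"]),world(p,r["at"],.044).round(4))
go([.445,-.169,.035],np.pi-.125)
```

```text
13.25 [ 0.44188138 -0.09320821  0.03424396] [0.39404882 1.04046787 0.43359703]
screw_front 0.69 [ 25. 375.] [ 0.5249 -0.2604  0.044 ]
slide [-0.82 -7.46  0.03] rot [ 0.003 -0.013  0.002]
```

View pics/w11.png

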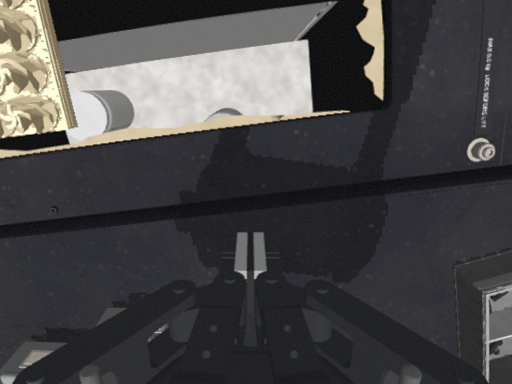

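>>> play_rows --slide '[[0, -2, 0], [0, -4.5, 0], [0, -6.5, 0], [0, -7.5, 0], [0, -7.5, 0], [0, -7.5, 0]]' --delta_rot '[[0, 0, 0], [0, 0, 0], [0, -0.013, 0], [0, -0.013, 0], [0, -0.013, 0], [0, -0.013, 0]]'

```text
time: 13.95
tool_pos: [0.4374, -0.1687, 0.0354]
tcp_rot: [0.196, 3.135, 0.005]
wrist_force: [0.5, 0.9, 0.4]
width: 0.001
```

>>> play_rows --slide '[[-1, 0, 0], [-2, 0, 0], [-3, 0, 0], [-4, 0, 0], [-5, 0, 0], [-6, 0, 0], [-7, 0, 0], [-8, 0, 0], [-9, 0, 0], [-10, 0, 0], [-10.5, 0, 0], [-10.5, 0, 0]]' --delta_rot '[[0, 0, 0], [0, 0, 0], [0, 0, 0], [0, 0, 0], [0, 0, 0], [0, 0, 0], [0, 0, 0], [0, 0, 0], [0, 0, 0], [0, 0, 0], [0, 0, 0], [0, 0, 0]]'

```text
time: 14.95
tool_pos: [0.5433, -0.1823, 0.0355]
tcp_rot: [0.196, 3.134, 0.004]
wrist_force: [0.2, 0.5, 0.3]
width: -0.0
```

Run:
```python
from h import *
s,p=wristcam("w12.png"); print(s["time"],s["tool_pos"],s["wrist_force"])
```

```text
14.95 [ 0.54326023 -0.18230282  0.03550217] [0.24830375 0.46084274 0.29458148]
```

View pics/w12.png

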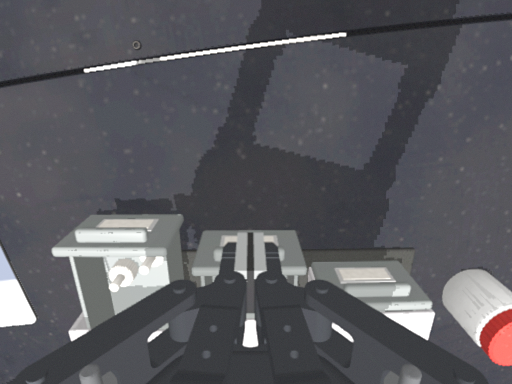

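>>> play_rows --slide '[[-0.4, 0, 0], [-0.8, 0, 0], [-1.2, 0, 0], [-1.6, 0, 0], [-2, 0, 0], [-2.4, 0, 0]]' --delta_rot '[[0, 0, 0], [0, 0, 0], [0, 0, 0], [0, 0, 0], [0, 0, 0], [0, 0, 0]]'

```text
time: 15.5
tool_pos: [0.5663, -0.1852, 0.0351]
tcp_rot: [0.196, 3.135, 0.005]
wrist_force: [-1.2, -0.4, -1.4]
width: -0.001
```

>>> play_rows --slide '[[-0.25, 0, 0], [-0.5, 0, 0], [-0.75, 0, 0]]' --delta_rot '[[0, 0, 0], [0, 0, 0], [0, 0, 0]]'

```text
time: 15.75
tool_pos: [0.5726, -0.1859, 0.0348]
tcp_rot: [-0.195, -3.133, -0.005]
wrist_force: [-8.5, 0.7, 4.8]
width: -0.001
```

>>> play_rows --slide '[[-0.3, 0, 0], [-0.6, 0, 0]]' --delta_rot '[[0, 0, 0], [0, 0, 0]]'

```text
time: 15.92
tool_pos: [0.5728, -0.1858, 0.0343]
tcp_rot: [-0.193, -3.119, -0.008]
wrist_force: [-23.5, 1.9, 18.7]
width: 0.001
```

>>> play_rows --slide '[[2, 0, 0], [4.5, 0, 0], [7.5, 0, 0], [10.5, 0, -1], [11.5, 0, -4], [11.5, 0, -8], [11.5, 0, -12], [11.5, 0, -16], [11.5, 0, -18], [11.5, 0, -18], [11.5, 0, -18]]' --delta_rot '[[0, 0, 0], [0, 0, 0], [0, 0, 0], [0, 0, 0], [0, 0, 0], [0, 0, 0], [0, 0, 0], [0, 0, 0], [0, 0, 0], [0, 0, 0], [0, 0, 0]]'

```text
time: 16.83
tool_pos: [0.4634, -0.1735, 0.2189]
tcp_rot: [-0.193, -3.125, -0.004]
wrist_force: [-0.1, 0.4, 0.3]
width: -0.002
```

Run:
```python
from h import *
s,p=wristcam("w13.png"); print(s["time"],s["tool_pos"],s["wrist_force"])
for n in ["bar_front","gear_front","screw_front"]:
    for r in landmark_of(n,p)[:2]: print(n,round(r["conf"],2),np.round(r["at"]),world(p,r["at"],.044).round(4))
go([.40,.1,.22],np.pi)
go([.38,.28,.22],np.pi)
```

```text
16.8333 [ 0.46339898 -0.17352772  0.21885106] [-0.13533043  0.38184609  0.25096965]
bar_front 0.94 [309. 247.] [ 0.579 -0.114  0.044]
gear_front 0.37 [367. 257.] [ 0.604  -0.0405  0.044 ]
screw_front 0.74 [184. 218.] [ 0.521  -0.2604  0.044 ]
screw_front 0.25 [197. 251.] [ 0.5672 -0.2536  0.044 ]
slide [ 9.36 26.27 -0.27] rot [ 0.006 -0.019 -0.124]
slide [13.56 43.89 -0.11] rot [ 0.006 -0.019 -0.124]
```

View pics/w13.png

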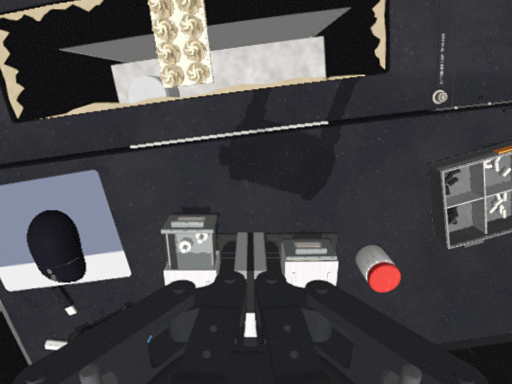

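Both drawers hit their stops. Next I'll look at the case lid on the way to a clear view.

>>> play_rows --slide '[[1.2, 3, 0], [2.4, 6, 0], [3.6, 9, 0], [4.8, 12, 0], [6, 15.5, 0], [7, 19, 0], [8.2, 22.5, 0], [9.3, 26, 0], [9.3, 26, 0], [9.3, 26, 0]]' --delta_rot '[[0, 0, 0], [0, -0.02, -0.04], [0, -0.02, -0.08], [0, -0.02, -0.12], [0, -0.02, -0.12], [0, -0.02, -0.12], [0, -0.02, -0.12], [0, -0.02, -0.12], [0, -0.02, -0.12], [0, -0.02, -0.12]]'

```text
time: 17.87
tool_pos: [0.3988, 0.0988, 0.2157]
tcp_rot: [0.002, -3.14, -0.009]
wrist_force: [-0.1, -0.4, -0.1]
width: 0.004
```

Run:
```python
from h import *
s,p=wristcam("w14.png"); print(s["time"],s["tool_pos"],s["wrist_force"])
X=cloud(p)
for n,z in [("lid_edge",.035),("lid_hinge",.033),("parts_case",0)]:
    for r in landmark_of(n,p)[:1]: print(n,round(r["conf"],2),np.round(r["at"]),world(p,r["at"],z).round(4),world(p,r["at"]).round(4))
u=np.array([.988,.155]);v=np.array([-.155,.988])
d=X[...,:2]-np.array([.545,.144]);a=d@u;b=d@v
m=(abs(b)<.08)&(a>-.075)&(a<.06)&(X[...,2]>.02)&(X[...,2]<.12)
for lo in np.arange(-.075,.06,.015):
    k=m&(a>lo)&(a<lo+.015); print(round(lo,3),k.sum(),np.percentile(X[k][:,2],[50,95]).round(4) if k.any() else "")
go([.24,.58,.22],np.pi)
```

```text
17.8667 [0.39882967 0.09882366 0.21572334] [-0.1444011  -0.39198983 -0.12608286]
parts_case 0.77 [281. 256.] [0.5476 0.1437 0.    ] [0.5443 0.1431 0.0053]
-0.075 4 [0.0296 0.031 ]
-0.06 760 [0.031  0.0359]
-0.045 18 [0.0273 0.0291]
-0.03 17 [0.0277 0.0291]
-0.015 225 [0.024  0.0271]
0.0 22 [0.0266 0.0288]
0.015 15 [0.0275 0.0291]
0.03 2 [0.0251 0.028 ]
0.045 11 [0.0246 0.0284]
0.06 0 
slide [16.27 48.3  -0.08] rot [ 0.005 -0.    -0.005]
```

View pics/w14.png

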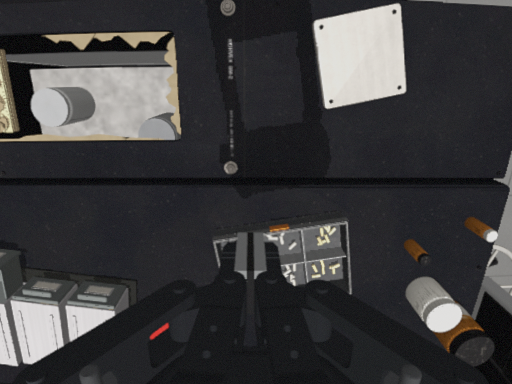

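>>> play_rows --slide '[[1.2, 3.6, 0], [2.4, 7.2, 0], [3.6, 11, 0], [4.8, 14.6, 0], [6, 18, 0], [7.2, 22, 0], [8.5, 26, 0], [10, 30, 0], [11, 34, 0], [12.5, 38, 0], [12.5, 38, 0], [12.5, 38, 0]]' --delta_rot '[[0, 0, 0], [0, 0, 0], [0, 0, 0], [0, 0, 0], [0, 0, 0], [0, 0, 0], [0, 0, 0], [0, 0, 0], [0, 0, 0], [0, 0, 0], [0, 0, 0], [0, 0, 0]]'

```text
time: 19.07
tool_pos: [0.2775, 0.4776, 0.2178]
tcp_rot: [-0.007, -3.141, -0.007]
wrist_force: [0.3, -0.4, 0.8]
width: 0.001
```

Run:
```python
from h import *
s=read_state();print(s["time"],s["tool_pos"])
p=read_camera("top"); save(p,"top2.png")
cv2.imwrite("pics/top2c.png",cv2.resize(p["image"][120:230,130:400,::-1],None,fx=2.9,fy=2.9,interpolation=cv2.INTER_CUBIC))
for n in ["gear_front","bar_front","screw_front","parts_case","lid_hinge","lid_edge","jar_used","jar_steel","vial_0","vial_1"]:
    z={"gear_front":.044,"bar_front":.044,"screw_front":.044,"lid_hinge":.033,"lid_edge":.034}.get(n,0)
    for r in landmark_of(n,p)[:2]: print(n,round(r["conf"],2),np.round(r["at"]),world(p,r["at"],z).round(3))
X=cloud(p);z=X[...,2]
def rect(lo,hi,xr,yr,nm):
    m=(z>lo)&(z<hi)&(X[...,0]>xr[0])&(X[...,0]<xr[1])&(X[...,1]>yr[0])&(X[...,1]<yr[1])
    k,l,st,ce=cv2.connectedComponentsWithStats(m.astype(np.uint8))
    for i in range(1,k):
        if st[i,4]<15: continue
        q=X[l==i]; r=cv2.minAreaRect(q[:,:2].astype(np.float32)); print(nm,st[i],"c",np.round(r[0],3),np.round(r[1],3),round(r[2],1),"z",np.median(q[:,2]).round(4))
rect(.045,.065,(.5,.8),(-.33,-.06),"mod")
rect(.02,.3,(.45,.7),(-.03,.44),"tall")
u=np.array([.988,.155]);v=np.array([-.155,.988])
d=X[...,:2]-np.array([.545,.144]);a=d@u;b=d@v
for lo in np.arange(-.07,.09,.01):
    k=(abs(b)<.075)&(a>lo)&(a<lo+.01); print(round(lo,3),k.sum(),np.percentile(z[k],[50,90,100]).round(4))
```

```text
19.0667 [0.27753948 0.47758167 0.2178288 ]
gear_front 0.66 [347. 177.] [ 0.582 -0.181  0.044]
bar_front 0.47 [320. 178.] [ 0.578 -0.108  0.044]
screw_front 0.67 [288. 164.] [ 0.616 -0.018  0.044]
screw_front 0.6 [377. 194.] [ 0.536 -0.263  0.044]
parts_case 0.91 [232. 189.] [0.552 0.138 0.   ]
lid_hinge 0.59 [227. 168.] [0.604 0.151 0.033]
jar_steel 0.59 [152. 165.] [0.616 0.368 0.   ]
vial_0 0.55 [134. 208.] [0.492 0.412 0.   ]
vial_0 0.48 [164. 196.] [0.528 0.328 0.   ]
vial_1 0.55 [134. 208.] [0.492 0.412 0.   ]
vial_1 0.48 [164. 196.] [0.528 0.328 0.   ]
mod [ 311  130   28   48 1067] c [ 0.646 -0.12 ] [0.067 0.131] 83.0 z 0.0537
mod [ 339  133   27   48 1042] c [ 0.64  -0.193] [0.067 0.13 ] 83.1 z 0.0538
mod [365 133  29  44 994] c [ 0.647 -0.272] [0.068 0.118] 83.0 z 0.0539
mod [364 191  24   8  93] c [ 0.533 -0.257] [0.064 0.014] 84.9 z 0.0499
tall [124 134  39  41 795] c [0.634 0.382] [0.118 0.056] 46.8 z 0.0631
tall [282 150  11  17 161] c [ 0.633 -0.015] [0.041 0.027] 1.9 z 0.0533
tall [196 165  66  49 320] c [0.546 0.145] [0.119 0.169] 9.2 z 0.032
tall [249 185  11   6  16] c [0.555 0.073] [0.029 0.011] 71.7 z 0.0294
tall [160 190   7   7  40] c [0.529 0.325] [0.016 0.014] 18.9 z 0.042
tall [213 190  14   6  18] c [0.535 0.17 ] [0.014 0.036] 7.3 z 0.0258
tall [129 202   8   7  42] c [0.495 0.408] [0.014 0.015] 82.5 z 0.0408
-0.07 186 [-0.0002  0.003   0.0065]
-0.06 246 [0.0048 0.0355 0.039 ]
-0.05 152 [0.0024 0.0117 0.0298]
-0.04 185 [0.0032 0.0105 0.0303]
-0.03 180 [0.0027 0.0125 0.0305]
-0.02 183 [0.0024 0.009  0.0259]
-0.01 222 [0.0031 0.0195 0.0343]
0.0 147 [0.0049 0.0241 0.0307]
0.01 191 [0.0025 0.0099 0.0296]
0.02 178 [0.0031 0.0119 0.0232]
0.03 187 [0.0029 0.0113 0.0301]
0.04 174 [0.0018 0.0057 0.0254]
0.05 265 [0.0178 0.035  0.0403]
0.06 85 [0.0006 0.0062 0.0351]
0.07 181 [-0.0003  0.0028  0.0057]
0.08 173 [-0.0005  0.0024  0.0052]
```

View pics/top2c.png

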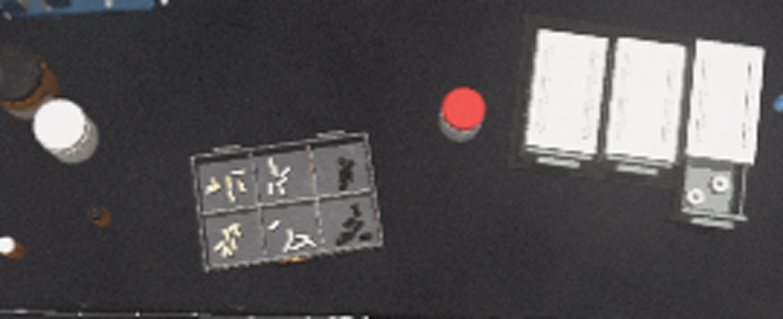

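The top view shows both drawers flush and the lid flat: its front edge is at z ≈ 0.0355 and its hinge edge at ≈ 0.035. The screw drawer, jars and vials look unmoved. Handing in.

Run:
```python
from h import *
print(finish_job())
```

```text
the job is handed in; nothing more can be done
None
```

The gear and test-bar drawers are pushed home and the case lid is shut. I handed the job in at about 19 s of the 64 s allowed; no verdict was reported.

**What I did:** With the fingers closed, I pushed the lid over from behind until it sank shut by itself. I then pushed the bar drawer and the gear drawer in until each reached its hard stop, at about 23 N each. Finally I moved the arm clear of the bench.

**Last checks (top camera):**
- **Drawers:** both fronts sit flush against their modules.
- **Screw drawer:** its front is within about 1 mm of its first measurement, (0.533, −0.257) against (0.532, −0.257).
- **Lid:** it lies flat, with its front edge about 35.5 mm above the worktop and its hinge edge about 35 mm.
- **Case:** its centre measures (0.546, 0.145), against about (0.545, 0.144) before.
- **Jars and vials:** all four stand where they were. The used jar's depth patch came out smaller than before (27 mm wide instead of 41 mm), which moved its measured centre by 7 mm. The picture shows it in the same place, so I take this as a measuring error.

**Where the networks disagreed:** `screw_front` was also reported on the red jar. The vial, jar and drawer-front labels were sometimes mixed up, in both the top and wrist pictures. I went by the pictures and depth instead.

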